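# Nip the green album in the bench screw press

## Task

Two small screw presses stand on the craft-room table; wind down the one that holds the green album. Turn its crank clockwise (seen from above) until the pressing plate just meets the album, then give it one more quarter turn, no more than that, and let go. Do not turn the other press, which holds the black album, and leave the green album where it lies.

Things in the scene. Friction and masses are not known exactly. Their poses are not given: they have to be found in the camera images.
- press_crank (a joint): Crank angle (rad) of the press with the green album. Grows clockwise seen from above; screw, crank and knob sink 5.73 mm per rad. Starts at -0.3 to 0.6: at 0 the crank points to the press's left, at 1.571 straight to its back (away from the robot; the press is yawed up to 0.3), at 3.142 to its right. The plate meets the album at 1.571. Stops -0.5 and 3.9; 0.2 N m friction holds it where left.
- press_knob (a point): Grip point of that press's black crank knob: an upright, freely spinning handle 26 mm across, 50 mm tall, on a red crank arm 20 mm wide. The point is on the knob's axis, 26 mm above its foot, 24 mm below its top, about 0.25 m above the table. The point's x axis points outwards along the crank: the screw's axis is 75 mm away along -x. Nothing else on the press reaches within 22 mm below this point.
- album: Green hardback album, 205 x 145 x 30 mm, 0.5 kg, on the press bed (30 mm above the table) under the steel plate, sticking out in front and behind. Origin: centre of its underside, z up, x along its length. The grey press is fixed, 200 mm deep, 270 wide; its crossbar's top is at 170 mm. A spring in the plate's yellow hub takes up the extra turn (12 N at contact, 19 N after it).
- other_knob (a point): Grip point of the crank knob on the other press, alike but holding a black album: leave it alone. Same place on its knob and same axes as press_knob.

How it is judged (in metres and radians):
On the way:
1. the press with the green album is wound down to contact (value of joint press_crank above 1.571 rad), for 0.1 s.
At the end, for the whole second after the job is handed in: The crank of the press with the green album stands still a quarter turn (90 degrees, within 23 degrees) past the point where the plate meets the album; the album lies within 12 mm of where it was, at rest; the other press's knob is within 15 mm of where it was (value of joint press_crank between 2.742 and 3.542 rad and velocity of joint press_crank between -0.05 and 0.05 rad/s and distance of album from where it was at the start of the episode below 0.012 m and distance of other_knob from where it was at the start of the episode below 0.015 m and linear speed of album below 0.02 m/s); the robot touches nothing.
It fails at once if the crank is wound much more than a quarter turn past contact (over 120 degrees) (value of joint press_crank above 3.671 rad).
It fails at once if the other press's crank is turned (its knob moved over 15 mm) (distance of other_knob from where it was at the start of the episode above 0.015 m).
It fails at once if the green album is shoved over 12 mm (distance of album from where it was at the start of the episode above 0.012 m).
It also fails if it takes over 42 s, if anything falls off the work surface, if the arm or the gripper's body presses on something with over 40 N, if the wrist force passes 120 N, or if a joint passes its speed limit or range.

## Robot

A 6-joint arm with a two-finger parallel gripper is mounted at the origin on the work surface. World frame = base frame: x ahead of the robot, y to its left, z up, the work surface at z = 0. Lengths are in mm, angles in rad, forces in N, time in s.
With the tool pointing down it reaches from about 250 to 725 mm from the base axis. Payload 4 kg.
Tool frame: the origin (TCP) lies at the centre of the arm's flange, where the gripper is bolted on; the fingertips stand 173 mm ahead of it and the grasp point (between the pads) lies 155 mm ahead of it; z points along the fingers, y is the line along which they close (so a half turn about z gives the same grasp; the last joint's range is limited). The gripper opens to 85 mm and grips with 20 to 120 N. Pads are 22 mm wide; open, the fingers measure 114 mm over their backs; the gripper's body (76 mm by 85 mm) begins 54 mm behind the grasp point. The pads swing forward as they close: fully open they stand 13 mm farther back than shut.
Start: joints at [-1.333, 0.241, 0.005, 1.335, 0, 1.571], TCP at [117.781, -485.93, 404.706] pointing down, gripper open.
Joint ranges: [-2.72, 2.72], [-1.05, 1.87], [-1.09, 1.28], [-1.99, 2.15], [-1.42, 1.44], [-3.14, 3.14]. Speed limits (rad/s): [2.79, 2.79, 3.14, 3.14, 3.14, 3.14].

## Interface

Orientations are given as [roll, pitch, yaw] about the fixed x, y, z axes, in that order (R = Rz(yaw) Ry(pitch) Rx(roll)).
In Python, from rig import arm gives the robot as it stands.
- The arm moves only by the shell command python3 -m inch 'ROWS' [OPENING] [FORCE]. ROWS is JSON, a list of rows, each a list of 6 numbers: the shift along the tool's x, y, z in m, then the turn, a rotation vector about the tool's x, y, z in degrees. In form: [[dx, dy, dz, rx, ry, rz], ...]. A call has 1 to 20 rows; each row shifts and turns the commanded pose from where the row before left it, along the tool's axes as they then stand; what a row does not reach is not made up. A row lasts 1/10 s, in which the tool goes at most 50 mm and 8.59 degrees, less where a joint would pass 70% of its speed; a pose out of reach is approached as far as the arm can. A call is refused whole if a number of a shift passes 0.05 or a number of a turn 8.59, either way. A call with a gripper value outside its range is refused whole. OPENING is the gripper command: -1 is shut, 1 is fully open, values between are in proportion, set as the call begins (- or left out, the last holds). The fingers move at their own pace and stop on an object; FORCE is the grip in N (left out, the last holds). Time passes only in rows, so rows that do not move let the fingers close. It gives the time, the measured TCP pose, the force, the opening and the grip force at its end, in the units of the state.
- arm.observe(): the state, without advancing time (a new reading comes with each control period).
- arm.snapshot(name): name is "scene" or "top"; returns a dict with "image" (420x560x3 uint8, red, green, blue), "depth" (420x560 float32, mm along the optical axis (not along the pixel's ray), 0 where there is no reading), "camera_matrix" (3x3 intrinsics, pixels), "rvec" (rotation vector, rad) and "tvec" (3), from world to camera coordinates, as OpenCV has them. Camera axes: x right, y down, z forward; pixel columns grow to the right and rows downward; lengths in mm; the calibration is good to about 2 mm. A picture is of the moment at which its call begins.
- arm.job_done(): hands the job in; it is judged then, once.
Trained networks look in a picture, given as the dict that the camera call returned (one of the last four; its "shot" number tells which), for a name from the list of things; names that differ only in an ending like _2 or _b are one class to them, and where a whole thing is asked for, a point or a joint stands for the part that bears it (a point fixed in the world has none). Each returns a list of dicts, best first, with "conf" (0 to 1); they miss things now and then, are a little off and sometimes report something else, mostly with a low value. They report only what shows in the picture. A call takes as long as a camera call.
- arm.find_in(picture, label): "extent" ([left, top, right, bottom] in pixels, round what is visible of it).
- arm.silhouettes(picture, label): "pixels" (420x560 bool, what is visible of it) and "extent" ([left, top, right, bottom] in pixels, round what is visible of it).
The state is a dict: "clock": time; "joint_pos": joint angles; "qvel": joint speeds; "tau": joint torques, N m; "tcp_pos": TCP position; "eef_rot": TCP orientation; "wrist_force": force on the tool from outside, world axes, zero at the start; "moment": the same for the moment, N m; "gripper_width": finger opening in mm; "gripper_force": force on a finger pad.
Only numpy, scipy, OpenCV 4.12 (cv2) and the standard library are available. Lean on these libraries where they do the work, as an engineer would, in place of code of your own. Each camera call takes 0.05 s, during which the arm holds its last target. There are 200 camera calls.

## Working session

There is one attempt and no reset: what is moved stays moved. The work goes in short steps, Python scripts to look and compute and a shell command to move; the robot and the scene stay as the last step left them, time stands still between calls to the robot, and variables do not carry over. Pictures are saved under pics/ and viewed, at most 10 in all, crops included, and the job is handed in when it is done.

```bash
mkdir -p pics
cat > h.py <<'E'
import numpy as np, cv2
from rig import arm
def pts(s,mask):
    v,u=np.nonzero(mask&(s["depth"]>0)); d=s["depth"][v,u]
    K=s["camera_matrix"]; c=np.stack([(u-K[0,2])/K[0,0]*d,(v-K[1,2])/K[1,1]*d,d],1)
    R=cv2.Rodrigues(np.array(s["rvec"],float))[0]
    return (c-np.array(s["tvec"]).ravel())@R
E
python3 - <<'E'
from h import *
print(arm.observe())
ims=[]
for n in("scene","top"):
    s=arm.snapshot(n); im=s["image"][:,:,::-1].copy()
    for l,c in(("press_knob",(255,0,255)),("other_knob",(255,255,0)),("album",(0,255,255)),("press_crank",(255,0,0))):
        for r in arm.silhouettes(s,l)[:3]:
            p=pts(s,r["pixels"]); print(n,l,r["conf"],r["extent"],np.median(p,0).round() if len(p) else None, np.percentile(p,95,axis=0).round() if len(p) else None,np.percentile(p,5,axis=0).round() if len(p) else None)
    cv2.imwrite(f"pics/{n}0.png",im)
E
```

```text
{'clock': 0.0, 'joint_pos': array([-1.33294891e+00,  2.41407576e-01,  3.72189643e-03,  1.33520890e+00,
       -1.41100645e-05,  1.57080463e+00]), 'qvel': array([ 5.57972351e-05, -3.31523411e-05, -6.54359672e-04, -7.18014872e-04,
        6.85513296e-04, -1.11471223e-03]), 'tau': array([-2.37972054e-04, -3.72317111e+01,  2.52408206e+01,  1.71051087e-02,
       -6.96785537e-05,  4.25848881e-06]), 'tcp_pos': array([ 117.73942028, -485.65853   ,  403.81439409]), 'eef_rot': array([-3.13949440e+00,  1.41274625e-05,  2.37839140e-01]), 'wrist_force': array([-0.53091961,  0.2326305 ,  1.26020315]), 'moment': array([-0.01527665, -0.00356416, -0.0074022 ]), 'gripper_force': 0.0, 'gripper_width': 85.75330903453975}
scene press_knob 0.92 [330.5, 179.0, 377.4, 201.9] [564. 235. 220.] [583. 265. 271.] [539. 181. 213.]
scene other_knob 0.81 [159.2, 218.9, 202.5, 250.5] [ 561. -167.  222.] [ 569. -128.  272.] [ 546. -219.  214.]
scene album 0.86 [296.6, 195.3, 374.9, 273.0] [619. 196.  58.] [651. 269.  61.] [453. 136.  33.]
scene press_crank 0.83 [333.4, 182.4, 380.7, 203.5] [563. 235. 220.] [583. 267. 271.] [538. 182. 211.]
top press_knob 0.74 [135.1, 176.1, 191.1, 209.9] [558. 229. 222.] [578. 267. 274.] [534. 181. 217.]
top other_knob 0.89 [354.0, 185.7, 409.6, 208.3] [ 554. -182.  225.] [ 565. -127.  276.] [ 543. -222.  217.]
top album 0.87 [153.5, 154.5, 232.7, 258.8] [594. 196.  60.] [645. 264.  65.] [449. 129.  56.]
top press_crank 0.71 [132.8, 177.6, 194.6, 209.8] [557. 225. 222.] [575. 265. 274.] [533. 182. 217.]
```

View pics/scene0.png

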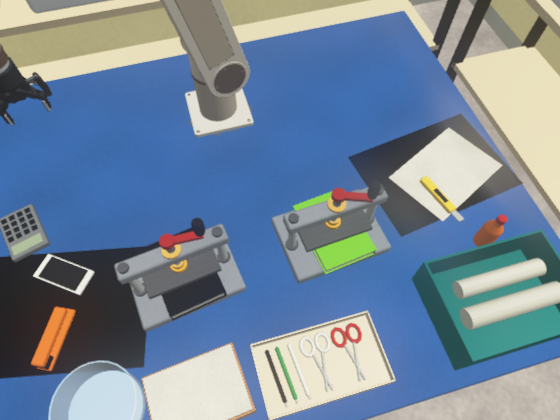

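View pics/top0.png

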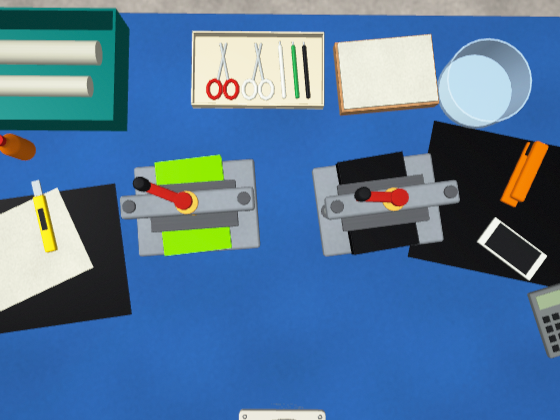

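The green album's press is the one on the robot's left: top view has its knob at (141,184), its hub at (186,203) and its posts at (129,207) and (246,199). The black album's press is at top view (395,197). Next I'll fit the knob, screw axis and press yaw.

```bash
cat > knob.py <<'E'
from h import *
def measure():
    out={}
    for n in("top","scene"):
        s=arm.snapshot(n); p=pts(s,np.ones((420,560),bool)); m=s["depth"]>0
        im=s["image"][m].astype(int)
        a=(abs(p[:,0]-555)<130)&(abs(p[:,1]-200)<150)
        p=p[a];im=im[a]
        dark=im.max(1)<75
        k=p[dark&(p[:,2]>225)&(p[:,2]<300)]
        top=k[k[:,2]>k[:,2].max()-6] if len(k) else k
        red=(im[:,0]>110)&(im[:,1]<60)&(p[:,2]>195)&(p[:,2]<290)
        r=p[red]
        bar=p[(p[:,2]>158)&(p[:,2]<176)&(im.max(1)-im.min(1)<40)]
        g=p[(im[:,1]>150)&(im[:,2]<80)&(im[:,0]<im[:,1]-20)&(p[:,2]<75)]
        out[n]=(k,top,r,bar,g)
    return out
def rect(q): return cv2.minAreaRect(q[:,:2].astype(np.float32))
if __name__=="__main__":
    for n,(k,t,r,b,g) in measure().items():
        print(n,"knob",len(k),k.min(0).round(),k.max(0).round(),"top",len(t),t.mean(0).round(1),rect(t))
        print(" red",rect(r),np.percentile(r[:,2],[5,50,95]).round())
        print(" bar",len(b),rect(b),"album",rect(g),np.median(g[:,2]))
E
python3 knob.py
```

```text
top knob 194 [559. 249. 232.] [583. 273. 276.] top 111 [570.6 261.5 272.8] ((570.3873901367188, 261.1470642089844), (20.792417526245117, 21.05521011352539), 35.0295295715332)
 red ((552.9756469726562, 216.37945556640625), (84.26573944091797, 29.337390899658203), 72.08790588378906) [217. 221. 225.]
 bar 2252 ((544.1146240234375, 191.9080047607422), (46.261817932128906, 263.2859191894531), 4.6370720863342285) album ((552.529541015625, 199.64236450195312), (214.747802734375, 150.4671630859375), 7.796023368835449) 60.53180634935167Traceback (most recent call last):
  File "knob.py", line 21, in <module>
    print(n,"knob",len(k),k.min(0).round(),k.max(0).round(),"top",len(t),t.mean(0).round(1),rect(t))
                          ~~~~~^^^
    return umr_minimum(a, axis, None, out, keepdims, initial, where)
ValueError: zero-size array to reduction operation minimum which has no identity
```

```bash
python3 -m inch '[[0,0,-0.008,0,0,-7.64],[0,0,-0.008,0,0,-7.64],[0,0,-0.008,0,0,-7.64],[0,0,-0.008,0,0,-7.64],[0,0,-0.008,0,0,-7.64],[0,0,-0.008,0,0,-7.64],[0,0,-0.008,0,0,-7.64],[0,0,-0.008,0,0,-7.64],[0,0,-0.008,0,0,-7.64],[0,0,-0.008,0,0,-7.64],[0,0,0,0,0,0]]' 1; python3 -c "
from rig import arm;print(arm.observe())"
```

```text
clock: 1.7
tcp_pos: [117.8, -486.1, 485.9]
eef_rot: [3.141, 0.002, 1.571]
wrist_force: [0.5, 0.5, 0.4]
gripper_width: 85.6
gripper_force: 0.0
{'clock': 1.7, 'joint_pos': array([-1.33302863e+00,  2.21029280e-01,  1.88768760e-01,  1.53609858e+00,
        8.13589400e-06,  2.37628576e-01]), 'qvel': array([ 3.77692151e-05,  6.93464999e-03, -2.97600105e-02, -2.12435181e-02,
        4.96230765e-04,  9.50543066e-02]), 'tau': array([ 4.03674901e-03, -3.66827416e+01,  2.58962989e+01,  1.78700611e-01,
       -1.48155077e-04, -5.97267207e-01]), 'tcp_pos': array([ 117.80721078, -486.09510949,  485.87109995]), 'eef_rot': array([3.14101103e+00, 2.36682047e-03, 1.57093477e+00]), 'wrist_force': array([0.4599704 , 0.49824688, 0.3691465 ]), 'moment': array([ 0.02146535, -0.04160086,  0.02285115]), 'gripper_force': 0.0, 'gripper_width': 85.55572145881679}
```

```bash
python3 -m inch '[[0.0374,0.0227,0,0,0,0],[0.0374,0.0227,0,0,0,0],[0.0374,0.0227,0,0,0,0],[0.0374,0.0227,0,0,0,0],[0.0374,0.0227,0,0,0,0],[0.0374,0.0227,0,0,0,0],[0.0374,0.0227,0,0,0,0],[0.0374,0.0227,0,0,0,0],[0.0374,0.0227,0,0,0,0],[0.0374,0.0227,0,0,0,0],[0.0374,0.0227,0,0,0,0],[0.0374,0.0227,0,0,0,0],[0.0374,0.0227,0,0,0,0],[0.0374,0.0227,0,0,0,0],[0.0374,0.0227,0,0,0,0],[0.0374,0.0227,0,0,0,0],[0.0374,0.0227,0,0,0,0],[0.0374,0.0227,0,0,0,0],[0.0374,0.0227,0,0,0,0],[0,0,0,0,0,0]]'; python3 -c "
from h import *
print(arm.observe()['joint_pos'].round(2))
s=arm.snapshot('scene');cv2.imwrite('pics/s1.png',cv2.resize(s['image'][100:300,230:480,::-1],(750,600),interpolation=cv2.INTER_CUBIC))"
```

```text
clock: 3.7
tcp_pos: [550.9, 229.2, 480.8]
eef_rot: [-3.138, 0.0, 1.573]
wrist_force: [0.8, -0.2, -0.6]
gripper_width: 85.5
gripper_force: 0.0
[0.39 0.43 0.47 1.61 0.   1.96]
```

View pics/s1.png

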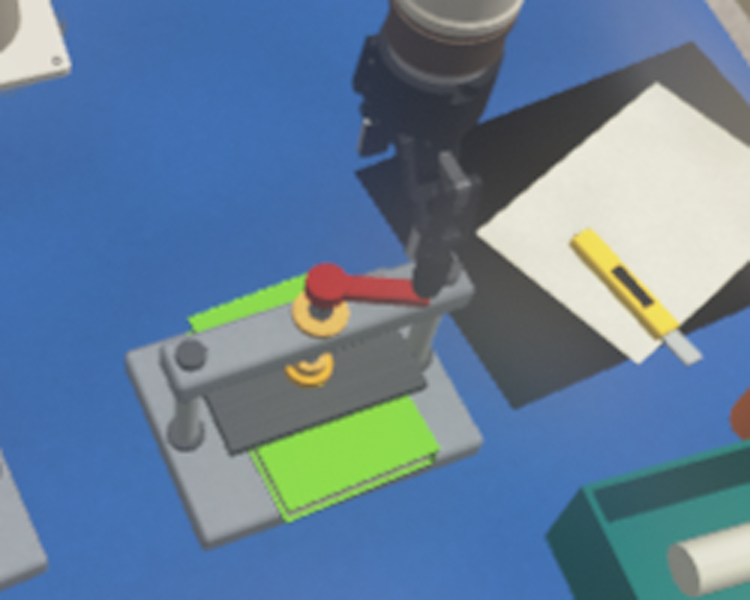

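The image shows the open gripper above and beside the knob (crop ~(430,270)), with the crank arm clear. Next is lining up over the knob.

```bash
python3 -m inch '[[0.016,0.01,0,0,0,0],[0.016,0.01,0,0,0,0],[0,0,0,0,0,0],[0,0,0,0,0,0]]'
```

```text
clock: 4.15
tcp_pos: [568.4, 255.9, 484.7]
eef_rot: [-3.141, 0.001, 1.57]
wrist_force: [-0.3, 0.6, -0.2]
gripper_width: 85.2
gripper_force: 0.0
```

```bash
python3 -m inch '[[0.0055,0.0025,0,0,0,0],[0,0,0.02,0,0,0],[0,0,0.02,0,0,0],[0,0,0.02,0,0,0],[0,0,0.01,0,0,0],[0,0,0.007,0,0,0],[0,0,0,0,0,0],[0,0,0,0,0,0]]'; python3 -c "
from h import *
ims=[]
for n,(a,b,c,d) in dict(scene=(140,260,310,420),top=(150,270,90,200)).items():
    ims.append(cv2.resize(arm.snapshot(n)['image'][a:b,c:d,::-1],(400,436),interpolation=cv2.INTER_CUBIC))
cv2.imwrite('pics/s2.png',np.hstack(ims))"
```

```text
clock: 4.95
tcp_pos: [571.4, 262.3, 408.7]
eef_rot: [3.14, -0.001, 1.571]
wrist_force: [-0.1, 0.6, 0.1]
gripper_width: 85.4
gripper_force: 0.0
```

View pics/s2.png

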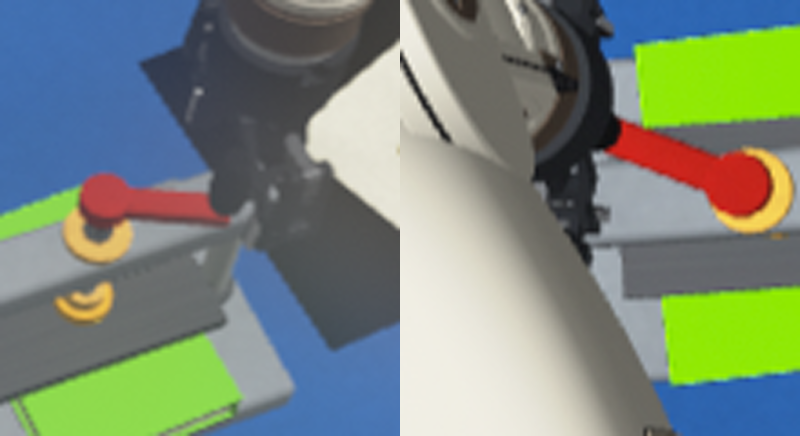

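Both views show the fingers around the knob (left half ~(235,195)) with nothing touching. Closing.

```bash
python3 -m inch '[[0,0,0,0,0,0],[0,0,0,0,0,0],[0,0,0,0,0,0],[0,0,0,0,0,0],[0,0,0,0,0,0],[0,0,0,0,0,0],[0,0,0,0,0,0],[0,0,0,0,0,0],[0,0,0,0,0,0],[0,0,0,0,0,0]]' -1 50
python3 - <<'E'
from math import *
# axis (546,190.5), knob start angle 70.6deg; 10-deg steps clockwise to -85.4 (q=pi), rows in tool axes: dx=dY, dy=dX, dz=down
a0=70.6; n=20; st=(70.6+85.4)/n
for i in range(n):
    a,b=radians(a0-st*i),radians(a0-st*(i+1))
    print([round(75*(sin(b)-sin(a))/1000,4),round(75*(cos(b)-cos(a))/1000,4),round(5.73*(a-b)/1000,5)],round(degrees(b),1))
E
```

```text
clock: 6.05
tcp_pos: [571.2, 262.4, 407.9]
eef_rot: [3.141, -0.0, 1.571]
wrist_force: [-0.9, 0.2, 2.4]
gripper_width: 24.9
gripper_force: 49.1
[-0.004, 0.0094, 0.00078] 62.8
[-0.0053, 0.0087, 0.00078] 55.0
[-0.0064, 0.0079, 0.00078] 47.2
[-0.0074, 0.007, 0.00078] 39.4
[-0.0083, 0.0059, 0.00078] 31.6
[-0.009, 0.0047, 0.00078] 23.8
[-0.0096, 0.0035, 0.00078] 16.0
[-0.01, 0.0021, 0.00078] 8.2
[-0.0102, 0.0008, 0.00078] 0.4
[-0.0102, -0.0006, 0.00078] -7.4
[-0.01, -0.002, 0.00078] -15.2
[-0.0096, -0.0033, 0.00078] -23.0
[-0.0091, -0.0046, 0.00078] -30.8
[-0.0084, -0.0058, 0.00078] -38.6
[-0.0075, -0.0069, 0.00078] -46.4
[-0.0065, -0.0078, 0.00078] -54.2
[-0.0054, -0.0087, 0.00078] -62.0
[-0.0042, -0.0093, 0.00078] -69.8
[-0.0029, -0.0098, 0.00078] -77.6
[-0.0015, -0.0101, 0.00078] -85.4
```

```bash
python3 -m inch '[[-0.002,0.0047,0.0004,0,0,0],[-0.002,0.0047,0.0004,0,0,0],[-0.0026,0.0044,0.0004,0,0,0],[-0.0027,0.0043,0.0004,0,0,0],[-0.0032,0.004,0.0004,0,0,0],[-0.0032,0.0039,0.0004,0,0,0],[-0.0037,0.0035,0.0004,0,0,0],[-0.0037,0.0035,0.0004,0,0,0],[-0.0041,0.003,0.0004,0,0,0],[-0.0042,0.0029,0.0004,0,0,0],[-0.0045,0.0024,0.0004,0,0,0],[-0.0045,0.0023,0.0004,0,0,0],[0,0,0,0,0,0],[0,0,0,0,0,0]]'
```

```text
clock: 7.45
tcp_pos: [614.5, 220.8, 403.0]
eef_rot: [-3.139, 0.002, 1.57]
wrist_force: [-5.8, -4.2, 6.0]
gripper_width: 24.6
gripper_force: 49.6
```

```bash
python3 -m inch '[[-0.0048,0.0018,0.0004,0,0,0],[-0.0048,0.0017,0.0004,0,0,0],[-0.005,0.0011,0.0004,0,0,0],[-0.005,0.001,0.0004,0,0,0],[-0.0051,0.0004,0.0004,0,0,0],[-0.0051,0.0004,0.0004,0,0,0],[-0.0051,-0.0003,0.0004,0,0,0],[-0.0051,-0.0003,0.0004,0,0,0],[-0.005,-0.001,0.0004,0,0,0],[-0.005,-0.001,0.0004,0,0,0],[-0.0048,-0.0016,0.0004,0,0,0],[-0.0048,-0.0017,0.0004,0,0,0],[0,0,0,0,0,0],[0,0,0,0,0,0]]'
```

```text
clock: 8.85
tcp_pos: [614.4, 163.1, 398.6]
eef_rot: [-3.139, -0.003, 1.572]
wrist_force: [-8.1, 3.8, 7.1]
gripper_width: 24.7
gripper_force: 49.8
```

```bash
python3 -m inch '[[-0.0046,-0.0023,0.0004,0,0,0],[-0.0045,-0.0023,0.0004,0,0,0],[-0.0042,-0.0029,0.0004,0,0,0],[-0.0042,-0.0029,0.0004,0,0,0],[-0.0038,-0.0034,0.0004,0,0,0],[-0.0037,-0.0035,0.0004,0,0,0],[-0.0033,-0.0039,0.0004,0,0,0],[-0.0032,-0.0039,0.0004,0,0,0],[-0.0027,-0.0043,0.0004,0,0,0],[-0.0027,-0.0044,0.0004,0,0,0],[-0.0021,-0.0046,0.0004,0,0,0],[-0.0021,-0.0047,0.0004,0,0,0],[-0.0015,-0.0049,0.0004,0,0,0],[-0.0014,-0.0049,0.0004,0,0,0],[0,0,0,0,0,0],[0,0,0,0,0,0]]'; python3 -c "
from h import *
s=arm.snapshot('scene');cv2.imwrite('pics/s3.png',cv2.resize(s['image'][100:300,230:480,::-1],(750,600),interpolation=cv2.INTER_CUBIC))"
```

```text
clock: 10.45
tcp_pos: [563.3, 119.2, 393.4]
eef_rot: [3.139, -0.003, 1.572]
wrist_force: [-0.1, 5.1, 5.7]
gripper_width: 24.9
gripper_force: 49.6
```

View pics/s3.png

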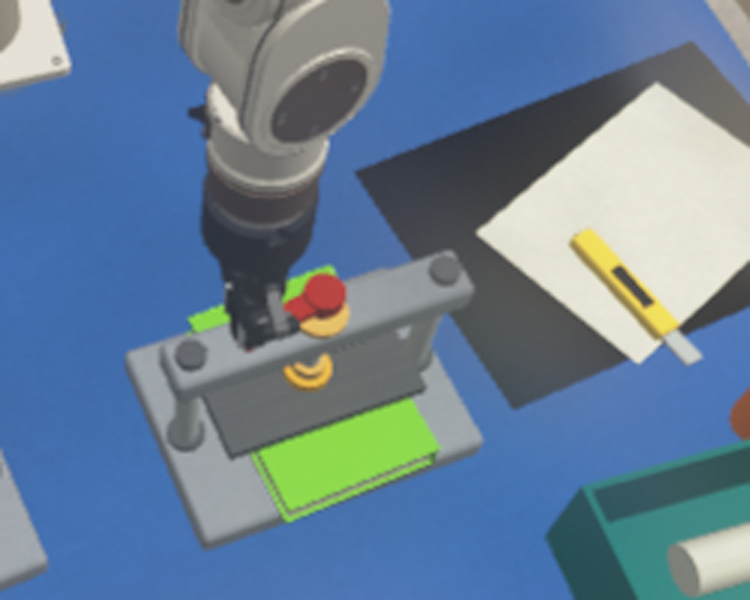

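The crank arm has followed the gripper and now points nearly to the press's right (crop ~(260,320)). The album is unmoved. Last ~8°, then release.

```bash
python3 -m inch '[[-0.0008,-0.005,0.0004,0,0,0],[-0.0005,-0.005,0.0004,0,0,0],[0,0,0,0,0,0],[0,0,0,0,0,0],[0,0,0,0,0,0]]'; python3 -m inch '[[0,0,0,0,0,0],[0,0,0,0,0,0],[0,0,0,0,0,0],[0,0,0,0,0,0],[0,0,0,0,0,0],[0,0,0,0,0,0],[0,0,0,0,0,0],[0,0,0,0,0,0],[0,0,0,0,0,0],[0,0,0,0,0,0]]' 1
```

```text
clock: 11.0
tcp_pos: [553.5, 117.5, 392.6]
eef_rot: [3.139, -0.002, 1.572]
wrist_force: [0.9, 3.5, 6.1]
gripper_width: 24.5
gripper_force: 49.7
clock: 12.0
tcp_pos: [552.5, 117.1, 391.7]
eef_rot: [3.142, 0.0, 1.571]
wrist_force: [0.2, -0.8, -0.2]
gripper_width: 85.4
gripper_force: 0.0
```

Straight up, then away (toward the robot, clear of both presses).

```bash
python3 -m inch '[[0,0,-0.01,0,0,0],[0,0,-0.02,0,0,0],[0,0,-0.02,0,0,0],[0,0,-0.02,0,0,0],[0,0,-0.02,0,0,0],[0,-0.02,0,0,0,0],[0,-0.03,0,0,0,0],[0,-0.03,0,0,0,0],[0,-0.03,0,0,0,0],[0,-0.03,0,0,0,0],[0,-0.03,0,0,0,0],[0,-0.03,0,0,0,0],[0,-0.02,0,0,0,0],[0,0,0,0,0,0],[0,0,0,0,0,0],[0,0,0,0,0,0]]'
python3 - <<'E'
from h import *
for n in("top","scene"):
    s=arm.snapshot(n); cv2.imwrite(f'pics/e_{n}.png',s['image'][:,:,::-1])
    for l in("press_knob","other_knob","album"):
        for r in arm.silhouettes(s,l)[:2]:
            p=pts(s,r["pixels"]); k=p[p[:,2]>p[:,2].max()-8]
            print(n,l,r["conf"],r["extent"],k.mean(0).round(),np.median(p,0).round())
E
```

```text
clock: 13.6
tcp_pos: [333.3, 117.1, 482.1]
eef_rot: [3.14, -0.0, 1.571]
wrist_force: [0.4, 0.1, 1.2]
gripper_width: 85.7
gripper_force: 0.0
top press_knob 0.6 [177.3, 186.7, 229.2, 214.5] [554. 118. 257.] [548. 166. 207.]
top other_knob 0.92 [352.9, 188.0, 405.9, 208.8] [ 555. -136.  274.] [ 554. -184.  225.]
top album 0.82 [154.4, 157.5, 230.2, 257.7] [514. 200.  74.] [595. 196.  61.]
scene press_knob 0.96 [302.2, 190.5, 343.7, 212.1] [556. 117. 255.] [556. 149. 205.]
scene other_knob 0.71 [156.3, 220.9, 203.3, 249.1] [ 558. -136.  272.] [ 561. -170.  222.]
scene album 0.76 [294.1, 192.2, 374.7, 273.9] [538. 172. 204.] [622. 197.  58.]
```

View pics/e_scene.png

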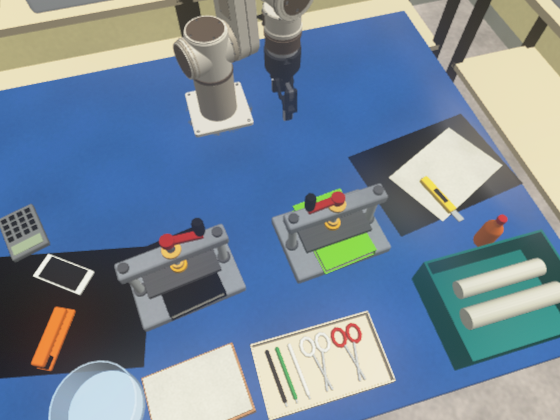

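View pics/e_top.png

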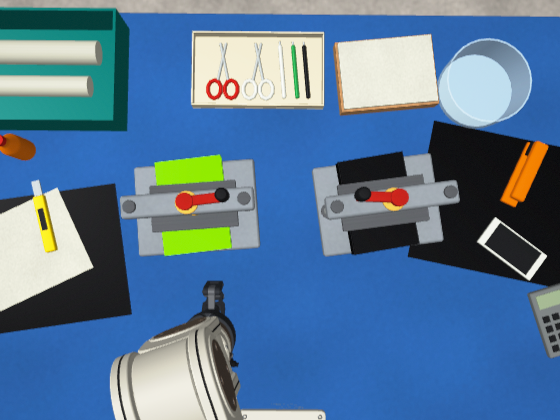

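The green press's crank now points right along the crossbar (top view: knob (222,195), hub (186,202)). The knob sits about 16 mm lower, as a turn to about 3.1 rad should leave it. The album and the other press are unchanged.

```bash
python3 -c "
from rig import arm;print(arm.job_done())"
```

```text
the job is handed in; nothing more can be done
None
```

I wound the green album's press down to contact plus about a quarter turn (crank at about 3.1 rad, estimated from the camera images), let go and handed the job in at about 14 s; the album and the other press showed no visible movement, and no verdict came back.

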